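# Steady the jar press and clamp the jar to the set force

### The job

The spice jar in the press needs its cap pressed down while the seal sets. First push the press's folding steady leg out until it hits its stop, then turn the T-shaped knob clockwise to tighten the screw until the red tab pops out of the front of the press head; stop there, do not overtighten, and leave everything else on the worktop where it stands.

Things in the scene. Friction and masses are not known exactly. Their poses are not given: they have to be found in the camera images.
- press: Grey C-shaped screw press, fixed to the worktop. Origin: on the worktop, under the screw axis. Its front is its own -x, its left +y. Base plate x -75 to 95 mm, y -60 to 60 mm, 14 mm high; column at x 65 to 91 mm, y -20 to 20 mm, and arm over the jar, up to 184 mm high (nut on it to 190 mm).
- knob_grip (a point): Centre of the black T-bar of the knob on top of the screw, on the screw axis, about 221 mm above the worktop; the bar is 62 mm long (along this point's x), 14 mm thick (along its y), 26 mm high (z), on a steel hub of 24 mm diameter under it. Clear all round.
- press_knob (a joint): Turn of the knob in rad; grows as the knob is turned clockwise seen from above, which tightens. Starts between 0 and 1. The screw goes down 2.5 mm per rad and the knob with it; it stays where it is left. Turning resistance about 0.1 N m. At 0 the bar lies along the press's x. Some 2 to 3 rad of turning in all bring the tab out.
- press_pad: Round pressure pad, 36 mm diameter, under the square black press head; origin at the centre of its underside. It starts 1.5 to 4 mm above the jar's cap. Behind it is a spring of 4 N per mm: after it meets the cap the clamping force grows by 10 N per rad of the knob. Too tight is 25 N, about 1.3 rad past the pop.
- press_tab (a joint): How far the red indicator tab, 14 mm wide, sticks out of the front of the black press head, in m: 0 flush in its window, 0.018 fully out. It springs out all at once when the clamping force reaches about 12 N; it is not to be pulled.
- press_leg (a joint): Swing of the steady leg in rad: 0 folded back along the press's left side (pointing to the press's +x), 1.57 at its stop, pointing out to the press's left (+y). It grows anticlockwise seen from above. Starts between 0.1 and 0.4; stiff hinge (0.08 N m), stays where it is left.
- leg_tab (a point): Centre of the upright orange push tab near the leg's end: 22 mm along the leg (this point's x), 12 mm thick (its y), from 16 to 56 mm above the worktop; 90 mm from the hinge. It stands over a round rubber foot of 26 mm diameter, 18 mm high. Push it on its -y face, the one towards the press.
- leg_hinge (a point): Vertical hinge axis of the steady leg, at the end of a flat ear (6 mm high) at the front left of the press base, 128 mm left of the screw axis; 12.5 mm above the worktop.
- clamped_jar: Square glass spice jar with a round metal cap, 46x46x96 mm, standing between low ridges on the press base under the pad; origin at the centre of its underside, 14 mm above the worktop. It stays there.
- spare_jar_a: Bystander: spice jar, 46x46x96 mm; origin at the centre of its underside. Leave alone.
- spare_jar_b: Bystander: spice jar, 46x46x96 mm; origin at the centre of its underside. Leave alone.
- mug: Bystander: white mug, 92x127x95 mm; origin on its underside. Leave alone.
- timer: Bystander: white round kitchen timer, 58x58x42 mm; origin at the centre of its underside. Leave alone.
- ramekin: Bystander: small white dish, 66x66x34 mm; origin at the centre of its underside. Leave alone.
Not all that is in view belongs to the job. Leave any purple look-alike of the clamped_jar alone.

How it is judged:
By the outcome, as a careful person would: the job done as asked, in the order asked, and still so for the second after the job is handed in, with the robot touching nothing.
It also fails if it takes over 72 s, if anything falls off the work surface, if the arm or the gripper's body presses on something with over 40 N, if the wrist force passes 120 N, or if a joint passes its speed limit or range.

### The arm

A 6-joint arm with a two-finger parallel gripper is mounted at the origin on a cart in front of the work surface, level with it; the furniture and walls round the work are solid. World frame = base frame: x ahead of the robot, y to its left, z up, the work surface at z = 0. Lengths are in mm, angles in rad, forces in N, time in s.
With the tool pointing down it reaches from about 275 to 750 mm from the base axis. Payload 10.2 kg.
Tool frame: the origin (TCP) lies where the fingers leave the gripper's body, on its centre line; the fingertips stand 73 mm ahead of it and the grasp point (between the pads) lies 54 mm ahead of it; z points along the fingers, y is the line along which they close (so a half turn about z gives the same grasp; the last joint's range is limited). The gripper opens to 85 mm and grips with 20 to 120 N. Pads are 22 mm wide; open, the fingers measure 114 mm over their backs; the gripper's body (76 mm by 85 mm) begins 54 mm behind the grasp point. The pads swing forward as they close: fully open they stand 13 mm farther back than shut.
Start: joints at [-1.472, 0.313, 1.498, -0, 1.331, -0.223], TCP at [166.031, -498.061, 303.894] pointing down, gripper open.
Joint ranges: [-2.94, 2.94], [-0.97, 2.17], [0.19, 2.56], [-1.23, 4.37], [0.02, 3.11], [-2.88, 2.88]. Speed limits (rad/s): [2.39, 2.39, 3.01, 3.14, 3.14, 3.14].

### API

Orientations are given as a unit quaternion [w, x, y, z].
In Python, from rig import ctrl gives the robot as it stands.
- The arm moves only by the shell command python3 -m creep 'ROWS' [OPENING] [FORCE]. ROWS is JSON, a list that holds one entry, the list of rows, each a list of 6 numbers: the shift along the world's x, y, z in units of 25 mm (1.0 is 25 mm), then the turn, a rotation vector about the world's x, y, z in units of 5 degrees (1.0 is 5 degrees). In form: [[[x, y, z, ax, ay, az], ...]]. A call has 1 to 20 rows; each row is the pose to reach, as a shift and turn from the pose commanded when the call began; what a row does not reach only later rows make up. A row lasts 1/12 s, in which the tool goes at most 41.7 mm and 7.16 degrees, less where a joint would pass 70% of its speed; a pose out of reach is approached as far as the arm can. A call with a gripper value outside its range is refused whole. OPENING is the finger opening in mm, from 0 to 85.4, set as the call begins (- or left out, the last holds). The fingers move at their own pace and stop on an object; FORCE is the grip in N (left out, the last holds). Time passes only in rows, so rows that repeat a pose let the fingers close. It gives the time, the measured TCP pose, the force, the opening and the grip force at its end, in the units of the state.
- ctrl.sense(): the state, without advancing time (a new reading comes with each control period).
- ctrl.capture(name): name is "scene" or "top" or "wrist"; returns a dict with "image" (400x640x3 uint8, red, green, blue), "fx", "fy", "cx", "cy" (pixels), "R" (3x3) and "t" (3): a world point X has camera coordinates R X + t. Camera axes: x right, y down, z forward; pixel columns grow to the right and rows downward; lengths in mm; the calibration is good to about 2 mm. A picture is of the moment at which its call begins. There is no depth.
- ctrl.finish_job(): hands the job in; it is judged then, once.
The state is a dict: "time_s": time; "joints": joint angles; "dq": joint speeds; "tau": joint torques, N m; "eef_pos": TCP position; "ee_rot": TCP orientation; "force": force on the tool from outside, world axes, zero at the start; "wrist_torque": the same for the moment, N m; "grip_width": opening from 0.0 (shut) to 1.0 (fully open); "grip_force": force on a finger pad.
Only numpy, scipy, OpenCV 4.12 (cv2) and the standard library are available. Lean on these libraries where they do the work, as an engineer would, in place of code of your own. Each camera call takes 0.05 s, during which the arm holds its last target. There are 200 camera calls.

## Working session

There is one attempt and no reset: what is moved stays moved. The work goes in short steps, Python scripts to look and compute and a shell command to move; the robot and the scene stay as the last step left them, time stands still between calls to the robot, and variables do not carry over. Pictures are saved under pics/ and viewed, at most 10 in all, crops included, and the job is handed in when it is done.

```bash
mkdir -p pics; ls; python3 - <<'E'
from rig import ctrl
import cv2,numpy as np,pickle
d={}
for n in("scene","top"):
    c=ctrl.capture(n);d[n]=c;cv2.imwrite(f"pics/{n}0.png",c["image"][:,:,::-1])
    print(n,c["fx"],c["cx"],c["cy"],np.round(c["R"],3).tolist(),np.round(c["t"],1))
pickle.dump(d,open("d.pkl","wb"));s=ctrl.sense();print(s["ee_rot"],s["time_s"])
E
```

```text
pics
scene 451.76911933390926 317.6349717973495 202.3280817228103 [[-0.455, -0.89, 0.021], [-0.554, 0.265, -0.789], [0.697, -0.371, -0.614]] [ 458.1  381.3 1133.3]
top 411.2502247556663 316.3413716569153 192.68393754067586 [[-0.037, -0.999, -0.004], [-0.975, 0.037, -0.22], [0.22, -0.004, -0.976]] [ 240.6  629.9 1267.2]
[-5.55614251e-04  9.87086794e-01  1.60185368e-01  2.54468203e-05] 0.1
```

View pics/scene0.png

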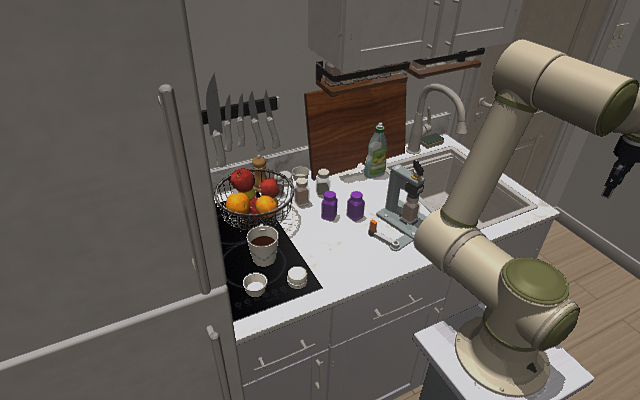

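View pics/top0.png

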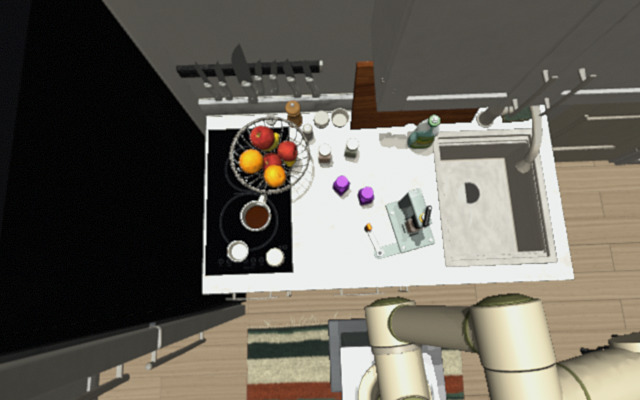

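The scene view shows the press at about (405,205), the knob at (418,175) and the orange tab at (373,226). In the top view the press is at (412,222), the knob at (427,216), the orange tab at (369,228) and the hinge at (379,253). The purple jars at top (342,185) and (366,195) are look-alikes standing in the open. The clamped jar is the one inside the press. I'll confirm this in one crop.

```bash
cat > h.py <<'E'
import numpy as np,cv2
def ray(c,uv):
    R=np.array(c["R"]);t=np.array(c["t"])
    d=R.T@np.array([(uv[0]-c["cx"])/c["fx"],(uv[1]-c["cy"])/c["fy"],1]);return -R.T@t,d/np.linalg.norm(d)
def onz(c,uv,z):
    o,d=ray(c,uv);return o+d*(z-o[2])/d[2]
def tri(a,ua,b,ub):
    (o,d),(p,e)=ray(a,ua),ray(b,ub)
    s=np.linalg.lstsq(np.c_[d,-e],p-o,rcond=None)[0]
    x,y=o+s[0]*d,p+s[1]*e;return (x+y)/2,np.linalg.norm(x-y)
def proj(c,X):
    q=np.array(c["R"])@X+np.array(c["t"]);return [c["fx"]*q[0]/q[2]+c["cx"],c["fy"]*q[1]/q[2]+c["cy"]]
E
python3 - <<'E'
import pickle,cv2,numpy as np
from h import *
d=pickle.load(open("d.pkl","rb"));T,S=d["top"],d["scene"]
a=cv2.resize(T["image"][175:275,355:445],None,fx=4.4,fy=5.5,interpolation=cv2.INTER_CUBIC)
a=cv2.resize(T["image"][180:270,355:445],(400,400),interpolation=cv2.INTER_CUBIC)
b=cv2.resize(S["image"][155:255,360:460],(400,400),interpolation=cv2.INTER_CUBIC)
cv2.imwrite("pics/crop1.png",np.hstack([a,b])[:,:,::-1])
m={}
for n,c,(x0,y0,x1,y1) in(("top",T,(355,210,380,265)),("scene",S,(360,210,385,245))):
    h=cv2.cvtColor(c["image"],cv2.COLOR_RGB2HSV);k=cv2.inRange(h,(5,120,90),(25,255,255))
    z=np.zeros_like(k);z[y0:y1,x0:x1]=k[y0:y1,x0:x1];v,u=np.nonzero(z);m[n]=(u.mean(),v.mean());print(n,m[n],len(u),u.min(),u.max(),v.min(),v.max())
print(tri(T,m["top"],S,m["scene"]))
E
```

```text
top (np.float64(368.5925925925926), np.float64(226.8148148148148)) 27 366 371 224 230
scene (np.float64(372.64150943396226), np.float64(225.28301886792454)) 53 370 376 220 231
(array([524.34977477,  49.39748399,  37.76142057]), np.float64(2.0173275424492916))
```

View pics/crop1.png

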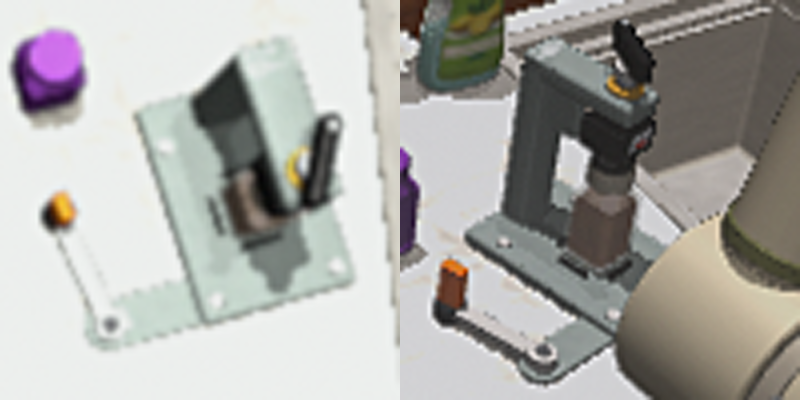

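The crop shows the grey press with its grey-brown jar. The tab is at top crop (62,208) and the hinge at (110,324). The base corners are at (137,110), (285,38), (355,282) and (205,325), and the knob bar runs from (330,120) to (315,200). The purple jars are separate.

```bash
python3 - <<'E'
import pickle
from h import *
d=pickle.load(open("d.pkl","rb"));T,S=d["top"],d["scene"]
f=lambda p:(355+p[0]*.225-.4,180+p[1]*.225-.4)
g=lambda p:(360+p[0]*.25-.4,155+p[1]*.25-.4)
C=[onz(T,f(p),14) for p in((137,110),(285,38),(355,282),(205,325))]
for c in C:print(c.round(1))
ax=(C[0]+C[1]-C[2]-C[3])/2;ay=(C[0]+C[3]-C[1]-C[2])/2;print(np.linalg.norm(ax),np.linalg.norm(ay))
th=np.arctan2(ax[1],ax[0]);th2=np.arctan2(-ay[0],ay[1]);print("yaw",th,th2)
th=(th*170+th2*120)/290
X=np.array([np.cos(th),np.sin(th),0]);Y=np.array([-X[1],X[0],0])
o=np.mean(C,0)-10*X;o[2]=0;print("origin",o)
H=onz(T,f((110,324)),14);print("hinge",H,"local",(H-o)@X,(H-o)@Y)
t=np.array([524.3,49.4,37.8]);r=(t-H)[:2];print("tab r",np.hypot(*r),"leg",np.arctan2(r[1],r[0])-th)
print("tab z",onz(T,(368.6,226.8),45))
A,B=onz(T,f((330,120)),230),onz(T,f((315,200)),230);print("bar",A,B,np.linalg.norm(A-B),(A+B)/2,"ang",np.arctan2(*(A-B)[1::-1])-th)
print(tri(T,f((322,160)),S,g((230,52))))
E
```

```text
[602.1 -14.4  14. ]
[ 653.8 -131.6   14. ]
[ 466.2 -166.5   14. ]
[438.8 -52.7  14. ]
179.22423097356105 122.06817430373572
yaw 0.20544184692355436 0.3304634244959385
origin [530.56200788 -93.82966642   0.        ]
hinge [442.09051678  17.35400358  14.        ] local -57.282376569242004 130.02977562120518
tab r 88.23460215701996 leg 0.11451536514728677
tab z [524.0080813   51.12104856  45.        ]
bar [550.08733523 -99.1390354  230.        ] [499.2515114 -84.726537  230.       ] 52.83938962072143 [524.66942332 -91.9327862  230.        ] ang -0.5334360822890558
(array([526.14438942, -95.16524329, 218.24199824]), np.float64(0.8900458376989344))
```

```bash
python3 -m creep '[[[0,0,2,0,0,0],[1,1.2,3,0,0,0.5],[14.84,20.56,3,0,0,0.5],[14.84,20.56,3,0,0,0.5],[14.84,20.56,3,0,0,0.5],[14.84,20.56,3,0,0,0.5],[14.84,20.56,3,0,0,0.5],[14.84,20.56,3,0,0,0.5],[14.84,20.56,3,0,0,0.5],[14.84,20.56,3,0,0,0.5],[14.84,20.56,3,0,0,0.5],[14.84,20.56,3,0,0,0.5],[14.84,20.56,3,0,0,0.5],[14.84,20.56,3,0,0,0.5],[14.84,20.56,3,0,0,0.5],[14.84,20.56,3,0,0,0.5],[14.84,20.56,3,0,0,0.5],[14.84,20.56,3,0,0,0.5],[14.84,20.56,3,0,0,0.5],[14.84,20.56,3,0,0,0.5]]]' 0 30
python3 - <<'E'
from rig import ctrl
import cv2,numpy as np
from h import *
s=ctrl.sense();print(s["eef_pos"],s["joints"],s["force"],s["time_s"])
c=ctrl.capture("wrist");cv2.imwrite("pics/w1.png",c["image"][:,:,::-1])
h=cv2.cvtColor(c["image"],cv2.COLOR_RGB2HSV);k=cv2.inRange(h,(5,150,120),(20,255,255))
n,l,st,ce=cv2.connectedComponentsWithStats(k)
for i in range(1,n):
    if st[i,4]>60:print(st[i],ce[i],onz(c,ce[i],56))
import pickle;pickle.dump(c,open("w1.pkl","wb"))
E
```

```text
time_s: 1.77
eef_pos: [536.7, 15.4, 378.7]
ee_rot: [-0.0, 0.983, 0.182, -0.0]
force: [0.1, 0.5, -0.5]
grip_width: -0.001
grip_force: 0.0
[536.71904631  15.41737046 378.67625782] [-1.89522046e-01  2.99154140e-01  1.32293974e+00 -2.54529281e-04
  1.52016764e+00  1.01624316e+00] [ 0.09818176  0.49453691 -0.5010237 ] 1.7667
[287 158   9  16 117] [291.37606838 165.58119658] [524.86796667  49.41303736  56.        ]
```

View pics/w1.png

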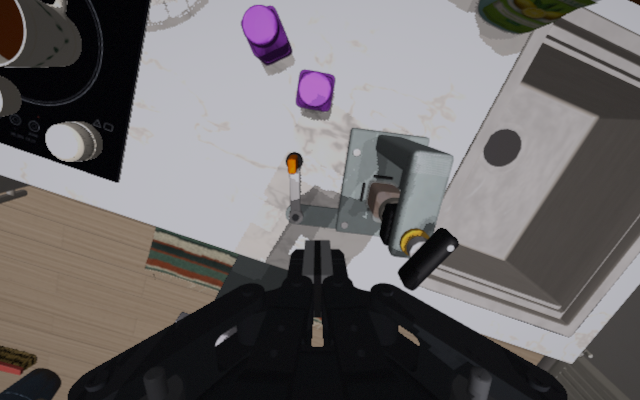

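The wrist view shows the tab at (291,166), the hinge at (296,213), the yellow nut at (413,240) and the knob bar from (403,281) to (454,237). It agrees with the earlier numbers.

```bash
python3 - <<'E'
import pickle
from h import *
c=pickle.load(open("w1.pkl","rb"))
print("hinge",onz(c,(296,213),14))
for p in((403,281),(454,237),(428.5,259)):print(onz(c,p,231))
print("nut",onz(c,(413,240),190))
C=[onz(c,p,14) for p in((350,129),(337,230),(428,138))]
for x in C:print(x)
print("yaw",np.arctan2(*(C[0]-C[1])[1::-1]))
for n in("top","scene"):
    T=pickle.load(open("d.pkl","rb"))[n]
    print(n,proj(T,np.array([525,-93,234.])))
H=np.array([443,17.5]);
for f in np.arange(.3,2.0,.2):
    u=np.array([np.cos(f),np.sin(f)]);n=np.array([-u[1],u[0]]);p=H+90*u-20*n
    print(round(f,2),p.round(1),"from start:",((p-[537,16])/25).round(2),"turn",round(np.degrees(f-.37)/5,1))
E
```

```text
hinge [444.876148    17.11119015  14.        ]
[500.62529832 -79.4635039  231.        ]
[ 554.2879159  -100.40079457  231.        ]
[528.17009603 -90.21052785 231.        ]
nut [526.31517142 -90.92419338 190.        ]
[598.72039753 -12.89659096  14.        ]
[440.88421028 -56.4792963   14.        ]
[ 628.42702534 -127.04332639   14.        ]
yaw 0.26941292085265856
top [np.float64(427.90739901939804), np.float64(215.19005698888867)]
scene [np.float64(417.4081078555226), np.float64(163.66555541423094)]
0.3 [534.9  25. ] from start: [-0.08  0.36] turn -0.8
0.5 [531.6  43.1] from start: [-0.22  1.08] turn 1.5
0.7 [524.7  60.2] from start: [-0.49  1.77] turn 3.8
0.9 [514.6  75.6] from start: [-0.9   2.38] turn 6.1
1.1 [501.6  88.6] from start: [-1.41  2.91] turn 8.4
1.3 [486.3  98.9] from start: [-2.03  3.31] turn 10.7
1.5 [469.3 105.9] from start: [-2.71  3.59] turn 12.9
1.7 [451.2 109.3] from start: [-3.43  3.73] turn 15.2
1.9 [432.8 109.1] from start: [-4.17  3.73] turn 17.5
```

```bash
python3 -m creep '[[[0,0,-1.6,0,0,0],[0,0,-3.2,0,0,0],[0,0,-4.8,0,0,0],[0,0,-6.4,0,0,0],[0,0,-8,0,0,0],[0,0,-9.4,0,0,0],[0,0,-10.4,0,0,0],[0,0,-11,0,0,0],[0,0,-11,0,0,0]]]'
python3 -m creep '[[[-0.08,0.36,0,0,0,0],[-0.15,0.72,0,0,0,0.8],[-0.22,1.08,0,0,0,1.5],[-0.35,1.43,0,0,0,2.6],[-0.49,1.77,0,0,0,3.8],[-0.7,2.08,0,0,0,5],[-0.9,2.38,0,0,0,6.1],[-1.15,2.65,0,0,0,7.2],[-1.41,2.91,0,0,0,8.4],[-1.41,2.91,0,0,0,8.4]]]'
python3 - <<'E'
from rig import ctrl
import cv2
from h import *
c=ctrl.capture("scene");cv2.imwrite("pics/s2.png",cv2.resize(c["image"][140:260,340:480],(700,600))[:,:,::-1])
c=ctrl.capture("wrist");h=cv2.cvtColor(c["image"],cv2.COLOR_RGB2HSV);k=cv2.inRange(h,(5,150,80),(20,255,255))
n,l,st,ce=cv2.connectedComponentsWithStats(k)
for i in range(1,n):
    if st[i,4]>60:print(st[i],ce[i],onz(c,ce[i],56))
E
```

```text
time_s: 2.57
eef_pos: [535.3, 15.1, 101.2]
ee_rot: [-0.001, 0.984, 0.181, -0.003]
force: [0.4, 0.5, -0.9]
grip_width: 0.001
grip_force: 0.0
time_s: 3.4
eef_pos: [501.5, 89.7, 105.7]
ee_rot: [0.001, 0.852, 0.524, 0.001]
force: [-0.0, 0.1, -0.4]
grip_width: -0.003
grip_force: 0.0
[263 262  22  29 537] [273.0018622  274.64990689] [483.94143389 100.454355    56.        ]
```

View pics/s2.png

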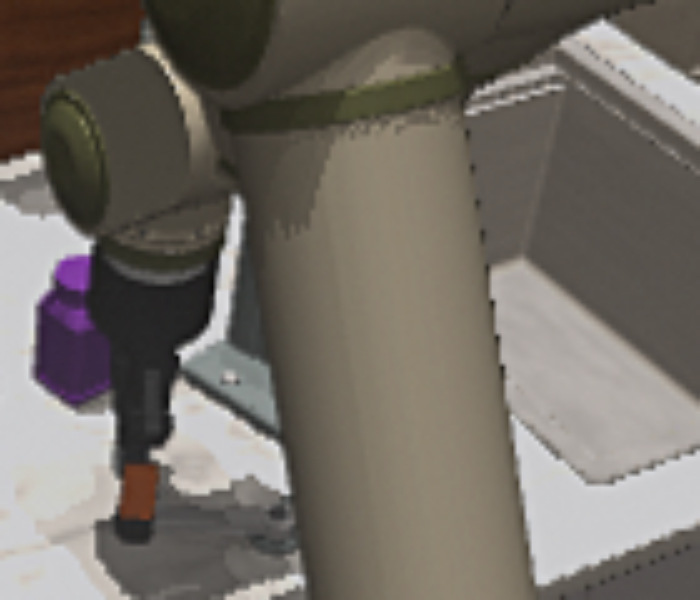

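The crop shows the closed fingers behind the orange tab (crop (140,490)), and the leg is following at about 1.12 rad world. I'll carry on to the stop.

```bash
python3 -m creep '[[[-0.31,0.2,0,0,0,1.2],[-0.62,0.4,0,0,0,2.3],[-0.96,0.55,0,0,0,3.4],[-1.3,0.68,0,0,0,4.5],[-1.66,0.76,0,0,0,5.7],[-2.02,0.82,0,0,0,6.8],[-2.2,0.83,0,0,0,7.4],[-2.38,0.83,0,0,0,8],[-2.38,0.83,0,0,0,8]]]'
python3 -m creep '[[[-0.08,0,0,0,0,0.2],[-0.16,0,0,0,0,0.4],[-0.16,0,0,0,0,0.4]]]'
python3 - <<'E'
from rig import ctrl
import cv2
from h import *
c=ctrl.capture("wrist");h=cv2.cvtColor(c["image"],cv2.COLOR_RGB2HSV);k=cv2.inRange(h,(5,150,80),(20,255,255))
n,l,st,ce=cv2.connectedComponentsWithStats(k)
for i in range(1,n):
    if st[i,4]>60:
        p=onz(c,ce[i],56);print(st[i],p,"ang",np.arctan2(p[1]-17,p[0]-444))
E
```

```text
time_s: 4.25
eef_pos: [442.4, 109.2, 104.5]
ee_rot: [0.0, 0.623, 0.782, 0.0]
force: [0.2, -0.2, 0.0]
grip_width: -0.003
grip_force: 0.0
time_s: 4.5
eef_pos: [438.4, 109.3, 104.1]
ee_rot: [0.0, 0.609, 0.793, 0.0]
force: [1.2, 0.6, 0.5]
grip_width: -0.002
grip_force: 0.2
[ 62   0  14  72 712] [323.54220544 186.04142689  56.        ] ang 2.189924287648562
[ 137    0   28   65 1419] [352.23733426 195.37350404  56.        ] ang 2.0459299776238837
[126 209  21  31 446] [353.11723879 115.79284847  56.        ] ang 2.3145154023474066
[264 257  24  34 643] [417.84836002 108.23719108  56.        ] ang 1.8499456652001203
```

```bash
python3 -m creep '[[[-0.08,-0.01,0,0,0,0],[-0.16,-0.02,0,0,0,0],[-0.16,-0.02,0,0,0,0]]]' | grep -E 'pos|force'
python3 -m creep '[[[-0.08,-0.01,0,0,0,0],[-0.16,-0.02,0,0,0,0],[-0.16,-0.02,0,0,0,0]]]'| grep -E 'pos|force'
```

```text
eef_pos: [437.0, 109.0, 104.5]
force: [15.3, 3.7, -10.7]
grip_force: 7.9
eef_pos: [436.0, 108.7, 105.1]
force: [32.0, 10.0, -23.0]
grip_force: 16.2
```

The leg is against its stop, because the force climbs with almost no motion. I'll back off, rise and go above the knob.

```bash
python3 -m creep '[[[0.8,0,0,0,0,0],[1.4,0,0.3,0,0,0],[1.4,0,1.8,0,0,0],[1.4,0,3.4,0,0,0],[1.4,0,5,0,0,1],[1.4,0,6.6,0,0,2.2],[1.4,0,8.2,0,0,3.5],[1.5,0,9.8,0,0,4.8],[1.9,-1.2,10.4,0,0,6],[2.3,-2.6,10.4,0,0,7.2],[2.7,-4,10.4,0,0,8.4],[3,-5.4,10.4,0,0,9.6],[3.3,-6.8,10.4,0,0,10.8],[3.64,-7.99,10.4,0,0,10.8],[3.64,-7.99,10.4,0,0,10.8],[3.64,-7.99,10.4,0,0,10.8]]]' 85
python3 - <<'E'
from rig import ctrl
import cv2,pickle
from h import *
s=ctrl.sense();print(s["joints"],2*np.arctan2(s["ee_rot"][2],s["ee_rot"][1]))
w=ctrl.capture("wrist");t=ctrl.capture("top");c=ctrl.capture("scene")
pickle.dump((w,t,c),open("k.pkl","wb"))
cv2.imwrite("pics/k.png",np.vstack([np.hstack([cv2.resize(t["image"][170:270,345:445],(300,300)),cv2.resize(c["image"][150:250,355:455],(300,300))]),cv2.resize(w["image"],(480,300))[:, :].copy() if 0 else cv2.resize(w["image"],(600,300))])[:,:,::-1])
E
```

```text
time_s: 6.38
eef_pos: [521.3, -92.5, 363.2]
ee_rot: [-0.001, 0.184, 0.983, 0.0]
force: [-0.4, -0.0, -0.1]
grip_width: 0.997
grip_force: 0.0
[-3.97071599e-01  2.87976179e-01  1.37696742e+00  9.90641810e-05
  1.47815243e+00 -1.59705975e+00] 2.770775237149073
```

View pics/k.png

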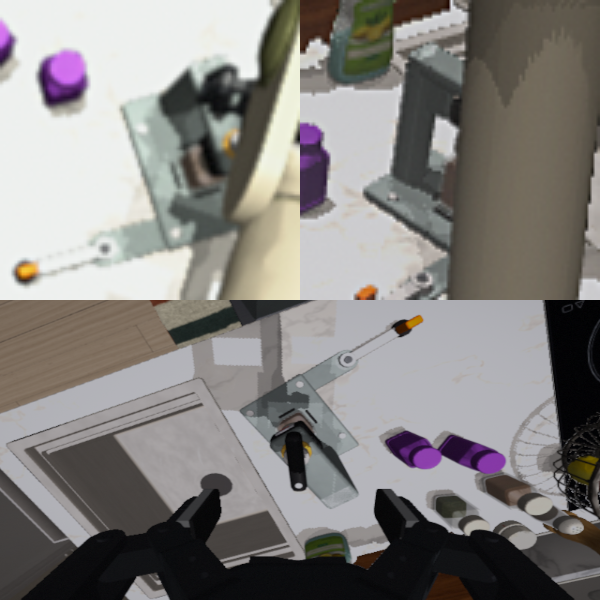

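The wrist panel shows the bar running from about full-image (311,180) to (319,251), and the leg extended in line with its ear. I'll measure the bar exactly.

```bash
python3 - <<'E'
import pickle
from h import *
w,t,c=pickle.load(open("k.pkl","rb"))
g=w["image"].max(2);k=np.zeros_like(g);k[165:265,290:340]=(g[165:265,290:340]<55)*255
n,l,st,ce=cv2.connectedComponentsWithStats(k)
i=1+st[1:,4].argmax();print(st[i],ce[i])
v,u=np.nonzero(l==i)
r=cv2.minAreaRect(np.c_[u,v].astype(np.float32));print(r)
b=cv2.boxPoints(r);e=[(b[j]+b[(j+1)%4])/2 for j in range(4)]
P=[onz(w,q,234) for q in e]
for p in P:print(p.round(1))
print(onz(w,(311.5,180),234),onz(w,(319,251),234))
E
python3 - <<'E'
import pickle,cv2
w=pickle.load(open("k.pkl","rb"))[0]
cv2.imwrite("pics/kb.png",cv2.resize(w["image"][150:270,260:380],(600,600),interpolation=cv2.INTER_CUBIC)[:,:,::-1])
E
```

```text
[ 290  165   50   89 1705] [315.67390029 202.99882698]
((321.6856689453125, 207.68817138671875), (86.25826263427734, 47.83964538574219), 70.40771484375)
[482.8 -84.8 234. ]
[515.2 -68.5 234. ]
[550.3 -87.6 234. ]
[ 514.9 -104.1  234. ]
[492.6845666  -85.43049669 234.        ] [ 547.65680609 -100.8383985   234.        ]
```

View pics/kb.png

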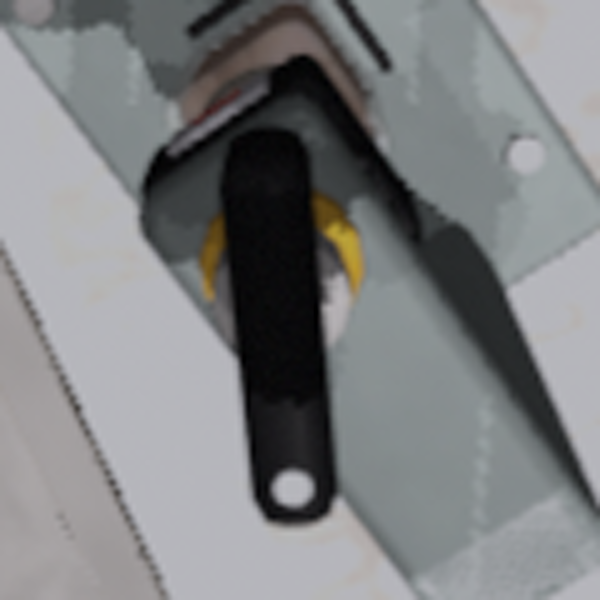

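The crop shows the bar's top face from about (266,190) to (293,520), and the flush red tab window at (230,110). The wrist camera therefore sees the tab.

```bash
python3 - <<'E'
import pickle
from h import *
w,t,c=pickle.load(open("k.pkl","rb"))
f=lambda x,y:(260+x/5-.4,150+y/5-.4)
A,B=onz(w,f(266,190),234),onz(w,f(293,520),234);d=B-A
print(A,B,np.linalg.norm(d),(A+B)/2,np.arctan2(d[1],d[0]))
print("nut",onz(w,f(283,270),190))
print("tab",f(230,110))
E
```

```text
[498.28733392 -86.62860885 234.        ] [ 549.54268877 -102.23483478  234.        ] 53.57859357165182 [523.91501135 -94.43172182 234.        ] -0.295561720892282
nut [524.31545001 -94.22959283 190.        ]
tab (305.6, 171.6)
```

```bash
python3 -m creep '[[[0.16,-0.02,0,0,0,0.8],[0.16,-0.02,-1,0,0,0.8],[0.16,-0.02,-2,0,0,0.8],[0.16,-0.02,-2.8,0,0,0.8],[0.16,-0.02,-3.13,0,0,0.8],[0.16,-0.02,-3.13,0,0,0.8],[0.16,-0.02,-3.13,0,0,0.8]]]' 60
python3 - <<'E'
from rig import ctrl
import cv2
w=ctrl.capture("wrist");cv2.imwrite("pics/g.png",w["image"][:,:,::-1])
E
```

```text
time_s: 7.12
eef_pos: [525.5, -91.3, 286.6]
ee_rot: [0.0, 0.148, 0.989, -0.0]
force: [0.8, 0.5, 0.3]
grip_width: 0.7
grip_force: 0.0
```

View pics/g.png

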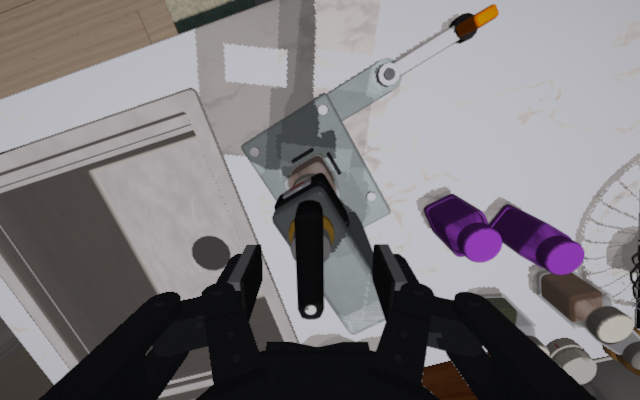

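The wrist view shows the bar at column 310 between pads at 258 and 375 (middle 316). That puts the bar about 2–3 mm towards −y, so I'll shift and then close.

```bash
python3 -m creep '[[[0,-0.09,-0.06,0,0,0],[0,-0.09,-0.06,0,0,0]]]' >/dev/null; python3 -m creep '[[[0,0,0,0,0,0],[0,0,0,0,0,0],[0,0,0,0,0,0],[0,0,0,0,0,0],[0,0,0,0,0,0],[0,0,0,0,0,0],[0,0,0,0,0,0],[0,0,0,0,0,0]]]' 0 40
python3 - <<'E'
from rig import ctrl
s=ctrl.sense();print(s["grip_width"]*85.4,s["wrist_torque"],s["joints"][5])
E
```

```text
time_s: 8.0
eef_pos: [525.1, -94.8, 284.5]
ee_rot: [-0.0, 0.148, 0.989, -0.001]
force: [-3.5, -5.1, 2.0]
grip_width: 0.156
grip_force: 40.7
13.3255736551727 [-0.67512074  0.43929285  0.02775486] -1.6699676968532453
```

```bash
cat > red.py <<'E'
from rig import ctrl
import cv2,numpy as np
from h import *
s=ctrl.sense();print("q6",s["joints"][5],"yaw",2*np.arctan2(s["ee_rot"][2],s["ee_rot"][1]),"tq",np.round(s["wrist_torque"],2),"F",np.round(s["force"],1))
for n in("wrist","top","scene"):
    c=ctrl.capture(n);cv2.imwrite(f"pics/last_{n}.png",c["image"][:,:,::-1])
    h=cv2.cvtColor(c["image"],cv2.COLOR_RGB2HSV);k=cv2.inRange(h,(0,130,70),(4,255,255))|cv2.inRange(h,(172,130,70),(180,255,255))
    p=proj(c,np.array([500,-101,135.]));z=np.zeros_like(k);a=80 if n=="wrist" else 20
    y,x=max(0,int(p[1])-a),max(0,int(p[0])-a);z[y:y+2*a,x:x+2*a]=k[y:y+2*a,x:x+2*a]
    v,u=np.nonzero(z);print(n,np.round(p),len(u),(u.mean(),v.mean()) if len(u) else "")
E
python3 red.py
python3 -m creep '[[[0,-0.03,-0.01,0,0,-1],[0,-0.05,-0.02,0,0,-2],[0,-0.05,-0.03,0,0,-3],[0,-0.05,-0.035,0,0,-4],[0,-0.05,-0.04,0,0,-5],[0,-0.05,-0.05,0,0,-6],[0,-0.05,-0.06,0,0,-7],[0,-0.05,-0.07,0,0,-8],[0,-0.05,-0.08,0,0,-9],[0,-0.05,-0.09,0,0,-10],[0,-0.05,-0.1,0,0,-11],[0,-0.05,-0.1,0,0,-12],[0,-0.05,-0.11,0,0,-13],[0,-0.05,-0.12,0,0,-14],[0,-0.05,-0.13,0,0,-15],[0,-0.05,-0.14,0,0,-16],[0,-0.05,-0.14,0,0,-16]]]'; python3 red.py
```

```text
q6 -1.6699676968532453 yaw 2.8435847528159504 tq [-0.68  0.44  0.03] F [-3.5 -5.1  2. ]
wrist [300. 182.] 15 (np.float64(300.8), np.float64(185.53333333333333))
top [423. 229.] 0 
scene [419. 193.] 0 
time_s: 9.57
eef_pos: [524.3, -95.8, 280.9]
ee_rot: [-0.001, 0.751, 0.66, -0.002]
force: [-9.7, -3.4, 6.5]
grip_width: 0.155
grip_force: 41.1
q6 -0.2711573213194982 yaw 1.4427608960512508 tq [-0.51  1.44 -0.11] F [-9.7 -3.4  6.5]
wrist [289. 219.] 0 
top [423. 229.] 0 
scene [419. 193.] 0
```

```bash
python3 -m creep '[[[-0.05,-0.02,-0.01,0,0,-1],[-0.08,-0.03,-0.02,0,0,-2],[-0.08,-0.03,-0.03,0,0,-3],[-0.08,-0.03,-0.035,0,0,-4],[-0.08,-0.03,-0.04,0,0,-5],[-0.08,-0.03,-0.04,0,0,-5]]]' | grep -E "force|pos"; python3 red.py
```

```text
eef_pos: [523.3, -96.0, 279.9]
force: [-0.5, 0.6, 2.0]
grip_force: 40.8
q6 0.16075857475107147 yaw 1.0081716278979087 tq [ 0.08  0.09 -0.05] F [-0.5  0.6  2. ]
wrist [296. 229.] 0 
top [423. 229.] 0 
scene [419. 193.] 0
```

View pics/last_wrist.png

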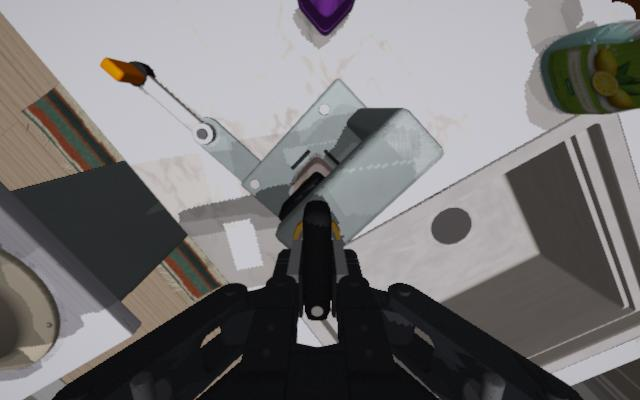

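The wrist view shows the press front edge at about (283,225), and a popped tab would show near (268,243). Nothing is there yet. I'll continue in small steps and watch the red count.

```bash
python3 -m creep '[[[0,0,-0.01,0,0,-1],[0,0,-0.02,0,0,-2],[0,0,-0.03,0,0,-3],[0,0,-0.03,0,0,-3]]]' | grep -E "force"; python3 red.py
```

```text
force: [-3.3, 2.9, 4.7]
grip_force: 41.1
q6 0.42190355798574813 yaw 0.7470704939125835 tq [ 0.31  0.47 -0.08] F [-3.3  2.9  4.7]
wrist [303. 234.] 0 
top [423. 229.] 0 
scene [419. 193.] 0
```

```bash
python3 -m creep '[[[0,0,-0.01,0,0,-1],[0,0,-0.02,0,0,-2],[0,0,-0.03,0,0,-3],[0,0,-0.03,0,0,-3]]]' | grep -E "force"; python3 red.py
```

```text
force: [-3.3, 3.7, 7.8]
grip_force: 41.4
q6 0.6837365743519132 yaw 0.4853357088447224 tq [ 0.57  0.65 -0.1 ] F [-3.3  3.7  7.8]
wrist [310. 237.] 0 
top [423. 229.] 0 
scene [419. 193.] 0
```

```bash
python3 - <<'E'
from rig import ctrl
from h import *
for n in("wrist","top","scene"):
    c=ctrl.capture(n)
    for r in(15,25,35,43):
        for z in(140,165):
            p=proj(c,np.array([524.5-r*.965,-95-r*.262,z]));u,v=int(p[0]),int(p[1]);print(n,r,z,(u,v),c["image"][v,u])
    if n=="wrist":cv2.imwrite("pics/v.png",cv2.resize(c["image"][150:300,230:390],(800,600))[:,:,::-1][:, :800])
E
```

```text
wrist 15 140 (313, 228) [ 9 11 11]
wrist 15 165 (312, 242) [11  9 12]
wrist 25 140 (310, 239) [10  9 12]
wrist 25 165 (309, 254) [ 8 11 10]
wrist 35 140 (307, 250) [11 10 12]
wrist 35 165 (306, 266) [11 11 11]
wrist 43 140 (305, 258) [8 8 9]
wrist 43 165 (304, 275) [9 7 8]
top 15 140 (422, 225) [66 61 52]
top 15 165 (424, 223) [84 80 69]
top 25 140 (423, 228) [149 145 124]
top 25 165 (425, 227) [239 240 216]
top 35 140 (424, 231) [238 231 198]
top 35 165 (426, 230) [237 233 204]
top 43 140 (425, 234) [227 219 184]
top 43 165 (427, 232) [235 228 196]
scene 15 140 (417, 190) [114 106  92]
scene 15 165 (418, 183) [112 105  91]
scene 25 140 (419, 191) [113 105  90]
scene 25 165 (420, 185) [115 107  91]
scene 35 140 (422, 193) [118 111  95]
scene 35 165 (423, 186) [119 109  96]
scene 43 140 (424, 194) [120 111  95]
scene 43 165 (425, 187) [119 111  95]
```

View pics/v.png

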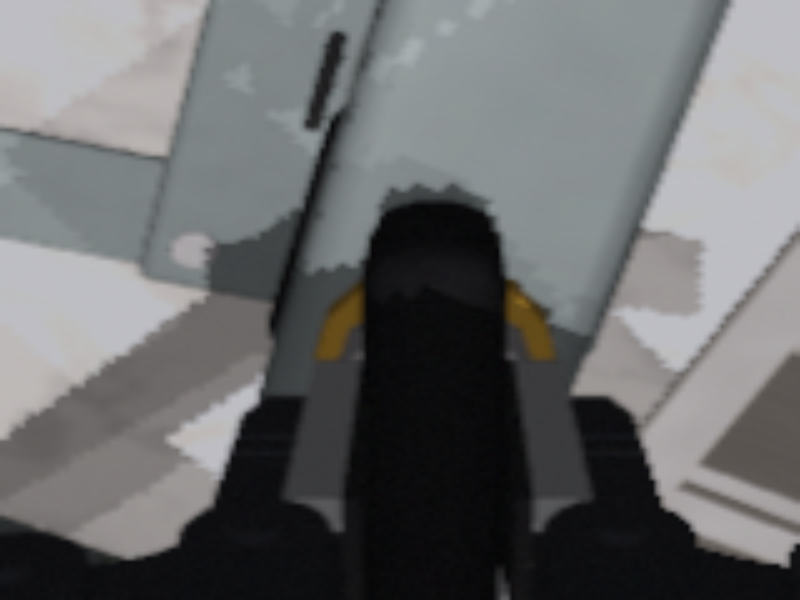

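The last crop shows the front of the head hidden behind the fingers, so the tab may already be out. The knob stays where it's left, so I'll let go, rise, turn back and look.

```bash
python3 -m creep '[[[0,0,0,0,0,0],[0,0,0,0,0,0],[0,0,0,0,0,0],[0,0,0,0,0,0],[0,0,0,0,0,0]]]' 60 >/dev/null;  python3 -m creep '[[[0,0,1,0,0,0],[0,0,2,0,0,0],[0,0,3.2,0,0,1],[0,0,3.2,0,0,2.4],[0,0,3.2,0,0,3.8],[0,0,3.2,0,0,5.2],[0,0,3.2,0,0,6.6],[0,0,3.2,0,0,8],[0,0,3.2,0,0,9.4],[0,0,3.2,0,0,10.8],[0,0,3.2,0,0,12.2],[0,0,3.2,0,0,13.6],[0,0,3.2,0,0,15],[0,0,3.2,0,0,16.4],[0,0,3.2,0,0,17.8],[0,0,3.2,0,0,19.2],[0,0,3.2,0,0,20.6],[0,0,3.2,0,0,22],[0,0,3.2,0,0,23],[0,0,3.2,0,0,23]]]'; python3 red.py
python3 - <<'E'
import cv2,numpy as np
i=cv2.imread("pics/last_wrist.png");h=cv2.cvtColor(i,cv2.COLOR_BGR2HSV);a=h[100:260,240:380]
k=((a[...,0]<8)|(a[...,0]>170))&(a[...,1]>90)&(a[...,2]>50)
v,u=np.nonzero(k);n,l,st,ce=cv2.connectedComponentsWithStats(k.astype(np.uint8))
for j in range(1,n):
    if st[j,4]>5:print(st[j],ce[j]+[240,100])
E
```

```text
time_s: 13.57
eef_pos: [523.3, -96.1, 358.1]
ee_rot: [-0.0, 0.316, 0.949, -0.0]
force: [-0.3, 0.0, 0.5]
grip_width: 0.699
grip_force: 0.0
q6 -1.3291195289070505 yaw 2.4979189330252076 tq [-0.02  0.03 -0.  ] F [-0.3  0.   0.5]
wrist [300. 171.] 0 
top [423. 229.] 0 
scene [419. 193.] 0
```

```bash
cat > pr.py <<'E'
from rig import ctrl
from h import *
c=ctrl.capture("wrist");print("cam",-np.array(c["R"]).T@np.array(c["t"]))
X=np.array([.965,.262,0]);Y=np.array([-.262,.965,0]);O=np.array([524.5,-95,0])
h=cv2.cvtColor(c["image"],cv2.COLOR_RGB2HSV)
for z in(175,165,155,145,135):
    r=[]
    for d in(16,22,28,34,40,46):
        p=proj(c,O-d*X+[0,0,z]);u,v=int(p[0]),int(p[1]);r.append(f"{u},{v}:"+"/".join(map(str,c["image"][v,u])))
    print(z,r)
k=((h[...,0]<8)|(h[...,0]>170))&(h[...,1]>110)&(h[...,2]>50)
n,l,st,ce=cv2.connectedComponentsWithStats(k.astype(np.uint8))
for j in range(1,n):
    if st[j,4]>8:print(st[j],ce[j].round(),onz(c,ce[j],155).round(),c["image"][l==j].mean(0).round())
E
python3 pr.py; python3 -m creep '[[[-1.5,-0.4,0,0,0,0],[-3,-0.8,0,0,0,0],[-4,-1.1,0,0,0,0],[-4,-1.1,0,0,0,0],[-4,-1.1,0,0,0,0]]]' | grep pos; python3 pr.py
```

```text
cam [460.83224187 -48.59652754 428.21991146]
175 ['304,186:66/70/71', '299,182:36/38/39', '294,178:124/131/133', '289,174:148/156/158', '283,170:140/147/148', '278,166:122/128/129']
165 ['305,183:65/68/70', '300,180:28/30/30', '295,176:154/158/159', '290,172:139/145/148', '284,168:139/147/148', '279,164:91/97/98']
155 ['305,181:63/66/68', '300,177:34/32/35', '295,173:131/135/135', '290,170:140/147/148', '285,166:148/155/156', '280,162:80/85/85']
145 ['306,178:76/80/81', '301,175:94/91/96', '296,171:94/96/96', '291,168:103/109/110', '286,164:102/108/109', '282,160:80/85/86']
135 ['306,176:62/65/66', '301,173:121/119/125', '297,169:85/87/87', '292,166:103/109/110', '287,162:102/108/109', '283,159:91/97/98']
[176   0   5   6  16] [178.   3.] [326. -90. 155.] [103.  51.  34.]
[187   1   5   8  13] [189.   5.] [333. -84. 155.] [97. 47. 31.]
[175   6   6   3   9] [177.   7.] [328. -93. 155.] [100.  49.  32.]
[180  10  10   3  13] [184.  11.] [333. -90. 155.] [99. 48. 32.]
[165  13   5   5  12] [167.  15.] [ 327. -104.  155.] [101.  48.  32.]
[180  14   4   5   9] [182.  16.] [334. -95. 155
[... 1104 characters left out ...]
6.  155.] [94. 45. 29.]
[192  23  14   9  34] [199.  26.] [ 249. -116.  155.] [97. 46. 30.]
[198  31  11   7  22] [202.  34.] [ 254. -118.  155.] [95. 46. 30.]
[182  39   3   5  10] [183.  42.] [ 249. -135.  155.] [97. 46. 29.]
[173  45  13  10  35] [179.  49.] [ 250. -142.  155.] [96. 46. 29.]
[188  45   5   4  10] [190.  47.] [ 255. -134.  155.] [92. 44. 28.]
[163  46   6   6  12] [166.  49.] [ 244. -151.  155.] [91. 43. 28.]
[170  53   7   5  10] [173.  55.] [ 251. -150.  155.] [96. 45. 29.]
[175  56   6   4  10] [178.  57.] [ 254. -147.  155.] [92. 44. 28.]
[170  59   5   6  15] [172.  62.] [ 254. -154.  155.] [95. 45. 29.]
[373 223   8  10  24] [376. 228.] [493. -99. 155.] [62. 15. 15.]
```

The red patch at (376,228) is only 8x10 px, at the head's front face (24 mm from the axis). It is still flush, so more turning is needed. I'll regrasp a half turn round (yaw 3.63), which puts the wrist camera in front so it can watch the tab.

```bash
python3 -m creep '[[[0.6,0.2,0,0,0,1.4],[1.5,0.4,0,0,0,2.8],[2.5,0.7,0,0,0,4.2],[3.5,1,0,0,0,5.6],[4,1.1,0,0,0,7],[4,1.1,0,0,0,8.4],[4,1.1,0,0,0,9.8],[4,1.1,0,0,0,11.2],[4,1.1,0,0,0,12.6],[4,1.1,0,0,0,12.95],[4,1.1,0,0,0,12.95],[4,1.1,-1,0,0,12.95],[4,1.1,-2,0,0,12.95],[4,1.1,-2.8,0,0,12.95],[4,1.1,-3.2,0,0,12.95],[4,1.1,-3.2,0,0,12.95]]]'|grep -E "pos|force"; python3 -m creep '[[[0,0,0,0,0,0],[0,0,0,0,0,0],[0,0,0,0,0,0],[0,0,0,0,0,0],[0,0,0,0,0,0],[0,0,0,0,0,0],[0,0,0,0,0,0],[0,0,0,0,0,0]]]' 0 40
python3 red.py; python3 pr.py
```

```text
eef_pos: [523.2, -95.6, 276.1]
force: [-0.5, 0.4, 0.1]
grip_force: 0.0
time_s: 16.23
eef_pos: [523.3, -95.4, 279.4]
ee_rot: [0.001, -0.239, 0.971, 0.0]
force: [-2.8, 4.3, 5.5]
grip_width: 0.155
grip_force: 39.8
q6 -2.4558127534311023 yaw 3.625075467298468 tq [0.68 0.42 0.07] F [-2.8  4.3  5.5]
wrist [324. 182.] 27 (np.float64(325.6666666666667), np.float64(184.44444444444446))
top [423. 229.] 0 
scene [419. 193.] 0 
cam [ 453.78302867 -131.692208    349.39989124]
175 ['321,210:7/6/7', '323,202:41/44/45', '325,193:9/9/10', '327,184:70/17/15', '330,175:105/91/85', '332,166:57/47/41']
165 ['321,205:4/5/5', '323,197:14/13/16', '325,189:93/91/96', '327,180:59/55/52', '329,172:90/77/72', '331,163:82/82/82']
155 ['321,201:42/46/47', '323,193:8/8/8', '324,185:73/39/41', '326,177:77/70/66', '328,168:55/45/42', '330,160:84/88/89']
145 ['321,196:11/10/11', '322,189:80/78/83', '324,181:82/77/73', '326,173:99/86/79', '328,166:55/46/41', '330,158:49/52/53']
135 ['320,193:8/9/8', '322,185:70/53/56', '324,178:58/55/53', '326,171:80/68/63', '327,163:67/61/57', '329,155:17/16/17']
[498   5  14  11  34] [504.  11.] [354. -59. 155.] [85. 42. 29.]
[515  10   7  10  16] [518.  15.] [352. -50. 155.] [97. 46. 30.]
[492  13   8   6  14] [496.  16.] [359. -62. 155.] [86. 42. 28.]
[501  17   5   4  15] [503.  19.] [358. -57. 155.] [89. 42. 27.]
[516  23   6  13  34] [518.  30.] [358. -45. 155.] [90. 43. 27.]
[523  24   7   7  16] [526.  27.] [355. -42. 155.] [95. 45. 29.]
[530  24  10   9  24] [535.  28.] [353. -37. 155.] [95. 45. 29.]
[540  29   5   6  15] [542.  31.] [352. -32. 155.] [95. 45. 29.]
[526  32   7   6  12] [530.  34.] [357. -38. 155.] [88. 42. 27.]
[531  32   8   5  13] [535.  34.] [355. -35. 155.] [95. 45. 29.]
[534  41   4   7  10] [535.  44.] [359. -31. 155.] [94. 45. 29.]
[539  47   8   4  13] [543.  49.] [359. -25. 155.] [92. 44. 28.]
[317 182  17   6  36] [325. 184.] [ 497. -103.  155.] [73. 24. 24.]
```

Regripped, and the tab is in view (27 red pixels, flush). I'll turn in small steps and watch the count.

```bash
python3 -m creep '[[[0,0,-0.01,0,0,-1],[0,0,-0.02,0,0,-2],[0,0,-0.02,0,0,-2]]]' | grep -E "force"; python3 red.py|head -2
```

```text
force: [-2.7, 5.6, 6.1]
grip_force: 39.9
q6 -2.276625090127177 yaw 3.44584480839326 tq [ 0.81  0.54 -0.04] F [-2.7  5.6  6.1]
wrist [319. 182.] 490 (np.float64(320.1673469387755), np.float64(172.9795918367347))
```

```bash
python3 -m creep '[[[0,0,-0.01,0,0,-1],[0,0,-0.02,0,0,-2],[0,0,-0.02,0,0,-2]]]' | grep -E "force"; python3 red.py|head -2
```

```text
force: [-3.8, 4.8, 6.6]
grip_force: 40.0
q6 -2.1021308801673304 yaw 3.2714329598005225 tq [ 0.9   0.61 -0.05] F [-3.8  4.8  6.6]
wrist [313. 182.] 490 (np.float64(312.6326530612245), np.float64(173.02857142857144))
```

```bash
python3 -m creep '[[[0,0,-0.01,0,0,-1],[0,0,-0.02,0,0,-2],[0,0,-0.02,0,0,-2]]]' | grep -E "force"; python3 red.py|head -2
```

```text
force: [-3.3, 6.3, 7.3]
grip_force: 40.0
q6 -1.9275996680916243 yaw 3.0969335036497165 tq [ 0.96  0.65 -0.06] F [-3.3  6.3  7.3]
wrist [308. 183.] 484 (np.float64(305.31611570247935), np.float64(174.58264462809916))
```

The tab popped out on the first step (27 to 490 red pixels). I had sent three steps in one batch, so the knob ended up to 0.5 rad past the pop, well under the 1.3 rad limit. I'll leave it there rather than back it off, then let go and move clear.

```bash
python3 -m creep '[[[0,0,0,0,0,0],[0,0,0,0,0,0],[0,0,0,0,0,0],[0,0,0,0,0,0],[0,0,0,0,0,0]]]' 60 >/dev/null; python3 -m creep '[[[0,0,0.8,0,0,0],[0,0,2,0,0,0],[0,0,3.4,0,0,0],[-1.2,-0.3,4,0,0,0],[-2.6,-0.7,4,0,0,0],[-4,-1.1,4,0,0,0],[-4,-1.1,4,0,0,0],[-4,-1.1,4,0,0,0],[-4,-1.1,4,0,0,0]]]'; python3 red.py
python3 - <<'E'
from rig import ctrl
from h import *
c=ctrl.capture("top");h=cv2.cvtColor(c["image"],cv2.COLOR_RGB2HSV);k=cv2.inRange(h,(5,120,90),(25,255,255))
k[:200]=0;k[:,:320]=0;k[:,385:]=0;k[262:]=0
v,u=np.nonzero(k);p=onz(c,(u.mean(),v.mean()),45);print(len(u),p,"leg",np.arctan2(p[1]-17,p[0]-444)-.265)
for n,(x,y) in {"purpleA":(342,185),"purpleB":(366,195)}.items():print(n,c["image"][y,x])
E
```

```text
time_s: 18.8
eef_pos: [423.7, -123.7, 376.9]
ee_rot: [0.0, 0.02, 1.0, -0.0]
force: [-0.1, -0.0, 0.1]
grip_width: 0.701
grip_force: 0.0
q6 -2.080763282634257 yaw 3.1008547938342095 tq [ 0.01 -0.02  0.02] F [-0.1 -0.   0.1]
wrist [338. 241.] 203 (np.float64(337.44827586206895), np.float64(237.1871921182266))
top [423. 229.] 23 (np.float64(423.04347826086956), np.float64(230.34782608695653))
scene [419. 193.] 0 
24 [420.47925863 106.30925426  45.        ] leg 1.563311730177782
purpleA [210 112 239]
purpleB [211 113 238]
```

Tab out (also visible from the top camera), leg at 1.56 rad and the robot clear.

```bash
python3 -c "
from rig import ctrl
print(ctrl.finish_job())"
```

```text
the job is handed in; nothing more can be done
None
```

Job handed in: the leg is out at its stop (about 1.56 rad) and the red tab is out; the knob went 0.35–0.5 rad past the pop because I batched three turn steps, still short of the 1.3 rad overtightening limit, and I touched nothing else on the worktop.

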